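# Feed a sawn tube through the gravity flap of the blow-off station

## Robot

A 6-joint arm with a two-finger parallel gripper is mounted at the origin on a cart in front of the work surface, level with it; the furniture and walls round the work are solid. World frame = base frame: x ahead of the robot, y to its left, z up, the work surface at z = 0. Lengths are in m, angles in rad, forces in N, time in s.
With the tool pointing down it reaches from about 0.375 to 0.9 m from the base axis. Payload 3.1 kg.
Tool frame: the origin (TCP) lies where the fingers leave the gripper's body, on its centre line; the fingertips stand 70 mm ahead of it and the grasp point (between the pads) lies 51 mm ahead of it (robot.tip_reach is the distance from the TCP to the fingertips, in m); z points along the fingers, y is the line along which they close (so a half turn about z gives the same grasp; the last joint's range is limited). The gripper opens to 87 mm and grips with 3 to 60 N. Pads are 19 mm wide; open, the fingers measure 117 mm over their backs; the gripper's body (75 mm by 190 mm) begins 51 mm behind the grasp point.
Start: joints at [-1.407, 0.527, 1.433, -0, 1.181, -0.178], TCP at [0.21, -0.589, 0.292] pointing down, gripper open.
Joint ranges: [-3.08, 3.08], [-0.75, 2.2], [0.22, 2.44], [-1.43, 4.57], [0, 2.65], [-2.85, 2.85]. Speed limits (rad/s): [2.79, 2.79, 3.14, 3.14, 3.14, 3.14].

## Interface

Orientations are given as a unit quaternion [x, y, z, w].
In Python, from rig import robot gives the robot as it stands.
- The arm moves only by the tool carry_out, never from a script. Its argument "rows" is a list that holds one entry, the list of rows, each a list of 6 numbers: the shift along the tool's x, y, z in mm, then the turn, a rotation vector about the tool's x, y, z in units of 8 degrees (1.0 is 8 degrees). A call has 1 to 20 rows; each row is the pose to reach, as a shift and turn from the pose commanded when the call began, along the tool's axes at that moment; what a row does not reach only later rows make up. A row lasts 1/10 s, in which the tool goes at most 50 mm and 8.59 degrees, less where a joint would pass 70% of its speed; a pose out of reach is approached as far as the arm can. A call with a gripper value outside its range is refused whole. "fingers" is the opening, from 0 (shut) to 1 (fully open), set as the call begins (left out, the last holds). The fingers move at their own pace and stop on an object; "grip_force" is the grip in N (left out, the last holds). Time passes only in rows, so rows that repeat a pose let the fingers close. It gives the time, the measured TCP pose, the force and the opening at its end, in the units of the state.
- robot.get_obs(): the state, without advancing time (a new reading comes with each control period).
- robot.camera(name): name is "side" or "top"; returns a dict with "color" (384x512x3 uint8, red, green, blue), "depth" (384x512 float32, m along the optical axis (not along the pixel's ray), 0 where there is no reading), "K" (3x3 intrinsics, pixels), "D" ([k1, k2, p1, p2, k3] as OpenCV has them; the pictures are not rectified), "camera_from_world" (4x4, takes a point from world to camera coordinates). Camera axes: x right, y down, z forward; pixel columns grow to the right and rows downward; lengths in m; the calibration is good to about 2 mm. A picture is of the moment at which its call begins.
- robot.hand_in(): hands the job in, once; it reports no verdict.
The state is a dict: "time": time; "q": joint angles; "joint_velocities": joint speeds; "joint_torque": joint torques, N m; "position": TCP position; "tool_rot": TCP orientation; "ft_force": force on the tool from outside, world axes, zero at the start; "moment": the same for the moment, N m; "grip_width": finger opening in m.
Only numpy, scipy, OpenCV 4.12 (cv2) and the standard library are available. Lean on these libraries where they do the work, as an engineer would, in place of code of your own. Each camera call takes 0.05 s, during which the arm holds its last target. There are 200 camera calls.

## Task

Send the sawn piece of square steel tube through the blow-off station without gripping or lifting it: with the fingertips, push it sideways across the feed table until its long side lies flush along the fence, then push on its rear end so that its nose swings the yellow flap open, and keep pushing until the tube tips over the sill and slides down the chute into the open trough. Draw the fingers back so that the flap swings shut behind it, and leave the spanner, file and screwdriver where they lie.

Things in the scene. Friction and masses are not known exactly. Their poses are not given: they have to be found in the camera images.
- tube: The work: a dark, slightly rusty piece of square steel tube, 30 x 30 mm in section, 3 to 4 mm wall, 100 mm long, about 0.22 kg (0.15 to 0.31). It lies askew on the feed table. Origin: centre of its underside; its length runs along its own y (either end may lead), z up.
- station: Blow-off station, green steel, fixed to the bench, 450 mm long. x = feed direction, y = from the table towards the fence, z up; origin at bench height below the mouth, in the planes of the fence's face and the mouth plate's front. Clear hood behind the plate: x 0 to 108 mm, no higher than the plate; an air valve sticks out 57 mm beyond the fence's face at x = 72, z = 134 mm.
- table_end (a point): Rear corner of the feed table at the fence: table top (92 mm above the bench), fence's face, 235 mm before the mouth. The bare steel table reaches from here to the mouth and 125 mm from the fence towards the robot, where a folded edge stands 6 mm above the top. Fence: aluminium bar along the whole table, 12 mm thick, 25 mm high. Axes as the station's.
- mouth (a point): Middle of the mouth's sill: on the table top, in the front face of the mouth plate (3 mm thick, across the whole table, its top 66 mm above the table). The opening is 46 mm wide, from the fence's face to 46 mm off it, and 54 mm high. Axes as the station's.
- brink (a point): Where the level sill ends and the chute begins, 38 mm behind the mouth plate's front, on the middle line of the opening. The slippery plastic chute, 46 mm wide, falls from here at 24 degrees. The tube tips into it by itself once its middle has passed this point; its rear end is then 12 mm in front of the mouth plate. Axes as the station's.
- trough (a point): Middle of the foot of the chute on its surface, at the rubber stop, 211 mm behind the mouth plate's front and 15 mm above the bench. From 108 mm behind the mouth plate on the chute is open above: the trough, where the tube comes to rest against the stop with its origin about 48 mm short of this point and 36 mm above the bench. Axes as the station's.
- flap (a joint): Angle of the yellow sheet-steel flap, 43 mm wide, 51 mm high, 35 g, that hangs from a pin 53 mm above the sill, 7 mm behind the front face of the mouth plate. 0 = hanging shut, positive = lower edge swung inward (feed direction), up to 1.5 rad; it cannot swing outward. No spring or latch: it rests on whatever is under it and falls shut by its own weight.
- spanner: Bystander: steel open-ended spanner lying on the bench behind the rear end of the feed table, 29 x 192 x 7 mm; origin at the centre of its underside.
- file: Bystander: flat file with a wooden handle lying on the bench beyond the fence, 27 x 343 x 28 mm; origin at the centre of its underside.
- driver: Bystander: screwdriver with a yellow handle lying on the bench on the robot's side of the trough, 29 x 213 x 31 mm; origin at the centre of its underside.
Things that resemble listed ones, but are neither listed nor needed, are in the scene too. Leave any green, pink or purple look-alike of the tube alone.

How it is judged:
By the outcome, as a careful person would: the job done as asked, in the order asked, and still so for the second after the job is handed in, with the robot touching nothing.
It also fails if it takes over 54 s, if anything falls off the work surface, if the arm or the gripper's body presses on something with over 40 N, if the wrist force passes 120 N, or if a joint passes its speed limit or range.

## Working session

There is one attempt and no reset: what is moved stays moved. The work goes in short steps, Python scripts to look and compute and a tool call to move; the robot and the scene stay as the last step left them, time stands still between calls to the robot, and variables do not carry over. Pictures are saved under pics/ and viewed, on a budget of 10 in all, crops included, one or two more only if the job needs it, and the job is handed in when it is done.

Besides the shell and the picture viewer there is one more tool, called by a JSON object that holds its "api" and its "payload". carry_out: Moves the arm, as the interface text tells. Its arguments: {"type":"object","properties":{"rows":{"type":"array"},"fingers":{"type":"number"},"grip_force":{"type":"number"}},"required":["rows"]}

```bash
mkdir -p pics; ls; python3 - <<'E'
from rig import robot
import cv2,numpy as np
for n in("side","top"):
    c=robot.camera(n); cv2.imwrite(f"pics/{n}0.png",c["color"][...,::-1]); np.savez(f"{n}0.npz",**c)
    T=np.linalg.inv(c["camera_from_world"]); print(n,T.round(3).tolist(),c["K"].round(1).tolist(),c["D"])
o=robot.get_obs(); print(o["position"],o["tool_rot"],o["time"],robot.tip_reach)
a=cv2.imread("pics/side0.png");b=cv2.imread("pics/top0.png")
E
```

```text
pics
side [[-1.0, 0.005, -0.027, 0.56], [0.026, 0.5, -0.866, 0.852], [0.009, -0.866, -0.5, 0.664], [0.0, 0.0, 0.0, 1.0]] [[463.9, 0.0, 260.4], [0.0, 463.9, 189.3], [0.0, 0.0, 1.0]] [-0.05476491  0.          0.          0.          0.        ]
top [[0.014, -0.997, 0.071, 0.461], [-1.0, -0.014, 0.008, -0.088], [-0.007, -0.071, -0.997, 1.338], [0.0, 0.0, 0.0, 1.0]] [[444.8, 0.0, 254.6], [0.0, 444.8, 191.2], [0.0, 0.0, 1.0]] [-0.12622557  0.          0.          0.          0.        ]
[ 0.20999756 -0.58810221  0.29137315] [ 9.85345756e-01  1.70566043e-01 -7.60245041e-07 -9.82624629e-04] 0.1 0.0697
```

View pics/top0.png

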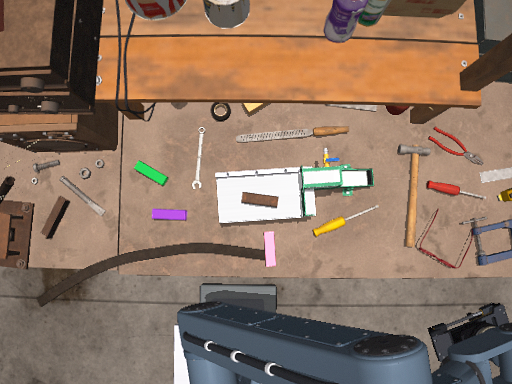

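View pics/side0.png

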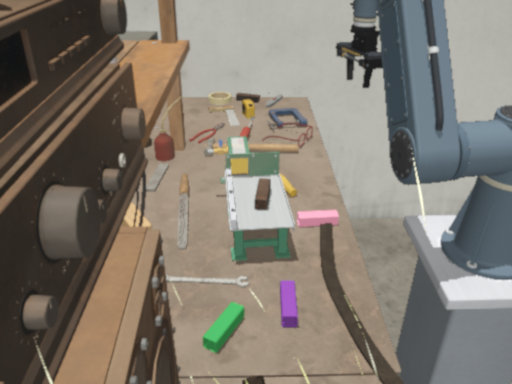

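Top view: the tube (dark brown) is on the white table at (260,200). Look-alikes are green (151,173), purple (169,215), pink (270,249) and a brown bar at the left on the bench (57,217). I choose the one on the feed table. The mouth is at about x=302 px, feed direction is image right (world -y), and the fence is on the image-upper side (+x).

```bash
cat > h.py <<'E'
import numpy as np,cv2
def ray(c,px,z):
    p=cv2.undistortPoints(np.array(px,float).reshape(-1,1,2),c["K"],c["D"]).reshape(-1,2)
    T=np.linalg.inv(c["camera_from_world"]); d=np.c_[p,np.ones(len(p))]@T[:3,:3].T
    return T[:3,3]+d*((z-T[2,3])/d[:,2])[:,None]
def proj(c,P):
    T=c["camera_from_world"]; r,_=cv2.Rodrigues(T[:3,:3])
    return cv2.projectPoints(np.array(P,float).reshape(-1,1,3),r,T[:3,3],c["K"],c["D"])[0].reshape(-1,2)
def tube(c,box,z=.122):
    x0,y0,x1,y1=box; h=c["color"][y0:y1,x0:x1]
    m=((h.max(2)<125)&(h[...,0].astype(int)-h[...,2]>8)).astype(np.uint8)
    m=cv2.morphologyEx(m,cv2.MORPH_OPEN,np.ones((3,3)))
    k=max(cv2.findContours(m,0,1)[0],key=cv2.contourArea).reshape(-1,2)+[x0,y0]
    P=ray(c,k,z)[:,:2]; return k,cv2.minAreaRect((P*1000).astype(np.float32))
E
python3 - <<'E'
from h import *
c=dict(np.load("top0.npz")); s=dict(np.load("side0.npz"))
k,r=tube(c,(225,180,295,215)); print("tube",k.min(0),k.max(0),r,cv2.boxPoints(r).round(0).tolist())
h=cv2.cvtColor(c["color"],cv2.COLOR_RGB2HSV)
m=((h[...,1]<60)&(h[...,2]>130)).astype(np.uint8); m[:, :205]=0;m[:,303:]=0;m[:160]=0;m[230:]=0
m=cv2.morphologyEx(m,cv2.MORPH_OPEN,np.ones((3,3)))
q=max(cv2.findContours(m,0,1)[0],key=cv2.contourArea)
b=cv2.boxPoints(cv2.minAreaRect(q)); print("table px",b.tolist(),(ray(c,b,.092)*1000).round(0)[:,:2].tolist())
a=cv2.resize(c["color"][155:230,205:385],None,fx=4.4,fy=4.4,interpolation=2)
d=cv2.resize(s["color"][130:260,205:310],None,fx=4.4,fy=4.4,interpolation=2)
cv2.imwrite("pics/c1.png",a[...,::-1]);cv2.imwrite("pics/c2.png",d[...,::-1])
E
```

```text
tube [247 193] [249 195] ((539.8558349609375, -59.76494216918945), (5.4988932609558105, 5.481975078582764), 0.876745343208313) [[537.0, -57.0], [537.0, -63.0], [543.0, -62.0], [543.0, -57.0]]
table px [[214.71600341796875, 171.8816680908203], [300.10296630859375, 165.99290466308594], [303.62957763671875, 217.1289825439453], [218.24261474609375, 223.0177459716797]] [[603.0, 36.0], [623.0, -205.0], [479.0, -216.0], [459.0, 23.0]]
```

View pics/c1.png

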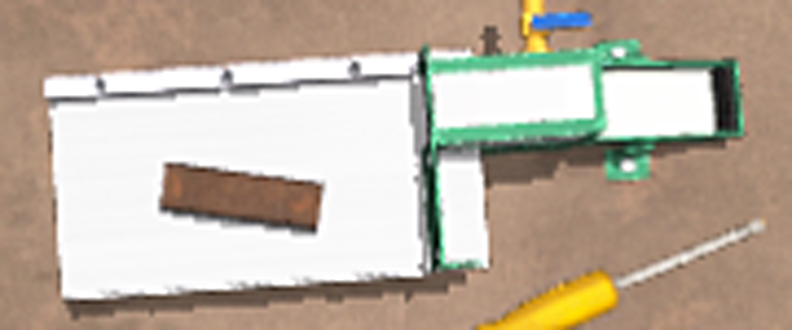

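View pics/c2.png

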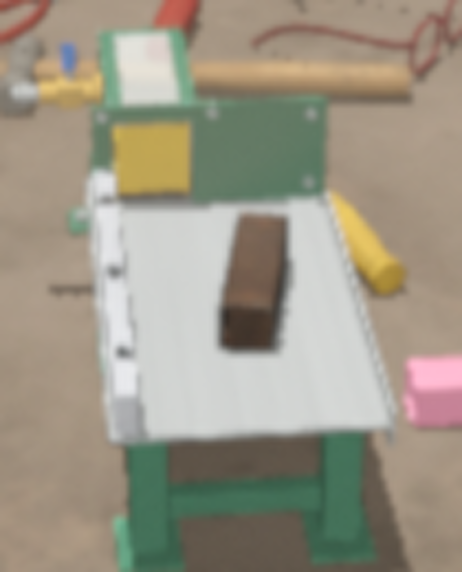

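The crops confirm the tube: top-face corners in c1 at (165,163), (323,182), (316,232), (160,210). The fence's inner top edge runs (45,100)–(415,77), and the plate is at about x=425. c2 shows the hollow rear end facing the side camera, and the yellow flap shut.

```bash
python3 - <<'E'
from h import *
c=dict(np.load("top0.npz")); s=dict(np.load("side0.npz"))
C=lambda p:(np.array(p,float)+.5)/4.4+[205,155]-.5
S=lambda p:(np.array(p,float)+.5)/4.4+[205,130]-.5
pr=lambda n,P:print(n,(P[:,:2]*1000).round(1).tolist())
pr("fence in top",ray(c,C([(45,100),(230,88),(415,77)]),.117))
pr("fence out top",ray(c,C([(45,78),(415,53)]),.117))
pr("table fold",ray(c,C([(65,300),(428,272)]),.098))
pr("table rear",ray(c,C([(51,100),(64,300)]),.092))
pr("plate top front",ray(c,C([(424,50),(434,270)]),.158))
pr("tube",ray(c,C([(165,163),(323,182),(316,232),(160,210)]),.122))
# side view
pr("side table rear",ray(s,S([(142,438),(392,438)]),.092))
pr("side fence in top rear/front",ray(s,S([(137,402),(115,175)]),.117))
pr("side plate top",ray(s,S([(95,108),(327,97)]),.158))
pr("side plate bottom",ray(s,S([(115,205),(328,195)]),.092))
pr("side tube top",ray(s,S([(237,215),(287,217),(275,312),(222,307)]),.122))
E
```

```text
fence in top [[585.0, 32.7], [594.1, -83.3], [602.7, -199.4]]
fence out top [[598.9, 33.0], [617.9, -199.3]]
table fold [[459.9, 19.3], [480.9, -210.3]]
table rear [[587.6, 31.3], [459.9, 20.5]]
plate top front [[614.5, -201.0], [481.2, -208.0]]
tube [[546.1, -43.5], [535.6, -142.1], [504.4, -138.1], [516.7, -40.9]]
side table rear [[583.7, 32.7], [461.7, 34.4]]
side fence in top rear/front [[585.6, 38.5], [602.9, -196.5]]
side plate top [[613.5, -200.5], [480.3, -214.0]]
side plate bottom [[603.8, -206.2], [477.6, -217.5]]
side tube top [[533.7, -138.4], [506.1, -135.8], [516.7, -35.2], [543.6, -40.5]]
```

```bash
cat >> h.py <<'E'
from scipy.spatial.transform import Rotation as R
A=np.radians(4.6); F=np.array([np.sin(A),-np.cos(A)]); N=np.array([np.cos(A),np.sin(A)])
def go(o,f,n,ztip,ang):
    "shift/turn row to reach feed f, fence-coordinate n, tip height (mm), tool-x heading (deg)"
    r=R.from_quat(o["tool_rot"]); a=np.radians(ang)
    W=R.from_matrix(np.array([[np.cos(a),np.sin(a),0],[np.sin(a),-np.cos(a),0],[0,0,-1]]))
    xy=f*F+n*N; p=np.array([*xy,ztip+69.7])
    return np.r_[r.inv().apply(p-1000*o["position"]).round(1),(np.degrees((r.inv()*W).as_rotvec())/8).round(2)]
def where(o):
    p=1000*o["position"]; r=R.from_quat(o["tool_rot"]).as_matrix()
    print("t",round(o["time"],2),"f %.1f n %.1f tip %.1f"%(p[:2]@F,p[:2]@N,p[2]-69.7),"ang %.1f"%np.degrees(np.arctan2(r[1,0],r[0,0])),"F",np.round(o["ft_force"],1),"q",np.round(o["q"],2))
E
python3 - <<'E'
from h import *
from rig import robot
o=robot.get_obs(); where(o)
print(go(o,132,474,220,4.6),go(o,132,474,104,4.6))
c=dict(np.load("top0.npz")); d=c["depth"]
v,u=np.mgrid[0:384,0:512]; ok=(d>0)
p=cv2.undistortPoints(np.c_[u[ok],v[ok]].astype(float).reshape(-1,1,2),c["K"],c["D"]).reshape(-1,2)
P=np.c_[p,np.ones(len(p))]*d[ok][:,None]; P=np.c_[P,np.ones(len(P))]@np.linalg.inv(c["camera_from_world"]).T
m=(abs(P[:,1]+.1)<.25)&(P[:,2]>.15)&(P[:,0]>.4); print("tall: minx,zrange",P[m].min(0)[:3],P[m].max(0)[:3])
m&=P[:,0]>.65; print("shelf",P[m].min(0)[:3])
st=(abs(P[:,1]+.2)<.2)&(abs(P[:,0]-.55)<.12)
print("station max z",P[st,2].max())
v=(abs(P[:,0]-.645)<.03)&(abs(P[:,1]+.27)<.03); print("valve",P[v,2].max())
E
```

```text
t 0.1 f 603.0 n 162.2 tip 221.7 ang 19.6 F [ 0.8 -0.3  0.7] q [-1.41  0.53  1.43 -0.    1.18 -0.18]
[ 4.234e+02 -3.740e+02  2.500e+00 -1.000e-02 -0.000e+00  1.880e+00] [ 4.234e+02 -3.738e+02  1.185e+02 -1.000e-02 -0.000e+00  1.880e+00]
tall: minx,zrange [ 0.4812099  -0.3499715   0.15031775] [0.98663122 0.14998828 0.53738219]
shelf [ 0.73816155 -0.3499715   0.32030266]
station max z 0.16626445098950904
valve 0.15832282526220842
```

{"api": "carry_out", "payload": {"rows": [[[40,-35,0,0,0,0.2],[80,-70,0,0,0,0.4],[120,-105,0,0,0,0.6],[155,-138,0,0,0,0.8],[190,-170,0,0,0,1.0],[225,-200,0,0,0,1.2],[260,-230,0,0,0,1.4],[295,-260,0,0,0,1.6],[330,-290,0,0,0,1.88],[365,-320,0,0,0,1.88],[395,-350,0,0,0,1.88],[423,-374,10,0,0,1.88],[423,-374,40,0,0,1.88],[423,-374,70,0,0,1.88],[423,-374,90,0,0,1.88],[423,-374,90,0,0,1.88]]], "fingers": 0.6}}

```text
time: 1.7
position: [0.481, -0.0932, 0.1997]
tool_rot: [0.999, 0.04, -0.003, -0.002]
ft_force: [-0.6, -0.1, -0.1]
grip_width: 0.0519
```

```bash
python3 - <<'E'
from h import *
from rig import robot
o=robot.get_obs(); where(o); print(o["grip_width"])
print(go(o,132,474,104,4.6))
s=robot.camera("side"); cv2.imwrite("pics/s1.png",cv2.resize(s["color"][60:280,160:380],None,fx=2.7,fy=2.7)[...,::-1])
E
```

```text
t 1.7 f 131.5 n 472.0 tip 130.0 ang 4.6 F [-0.6 -0.1 -0.1] q [-0.42  0.5   1.85 -0.    0.8   1.07]
0.05192145085894204
[ 2.2e+00  6.0e-01  2.6e+01 -2.0e-02  5.0e-02  0.0e+00]
```

View pics/s1.png

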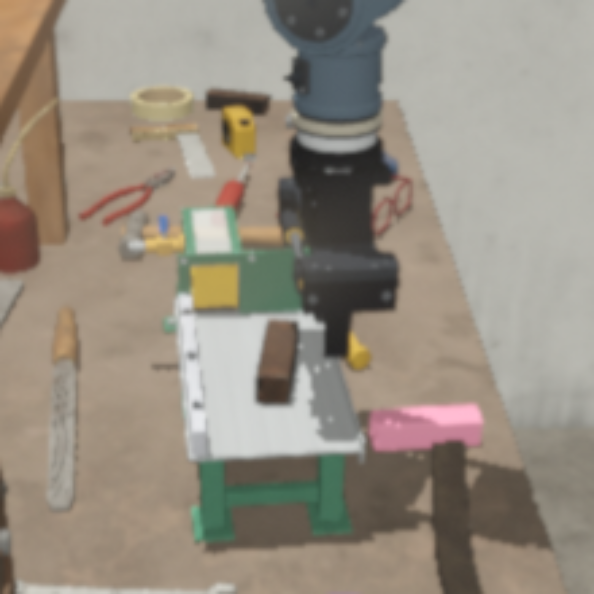

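The fingers are clear of the tube on its robot side. Next: lower, then push slowly towards the fence.

{"api": "carry_out", "payload": {"rows": [[[2,1,15,0,0,0],[2,1,26,0,0,0],[6,1,26,0,0,0],[10,1,26,0,0,0],[14,1,26,0,0,0],[18,1,26,0,0,0],[22,1,26,0,0,0],[26,1,26,0,0,0],[30,1,26,0,0,0],[34,1,26,0,0,0],[38,1,26,0,0,0],[42,1,26,0,0,0],[46,1,26,0,0,0],[50,1,26,0,0,0],[54,1,26,0,0,0],[58,1,26,0,0,0],[61,1,26,0,0,0],[64,1,26,0,0,0],[67,1,26,0,0,0],[69,1,26,0,0,0]]]}}

```text
time: 3.75
position: [0.552, -0.0896, 0.1762]
tool_rot: [0.999, 0.04, 0.0, 0.0]
ft_force: [-1.7, 0.9, 0.9]
grip_width: 0.0521
```

```bash
python3 - <<'E'
from h import *
from rig import robot
o=robot.get_obs(); where(o)
s=robot.camera("side"); cv2.imwrite("pics/s2.png",cv2.resize(s["color"][120:260,200:320],None,fx=4.2,fy=4.2,interpolation=2)[...,::-1])
E
```

```text
t 3.75 f 133.6 n 543.1 tip 106.5 ang 4.6 F [-1.7  0.9  0.9] q [-0.36  0.6   1.7   0.    0.84  1.13]
```

View pics/s2.png

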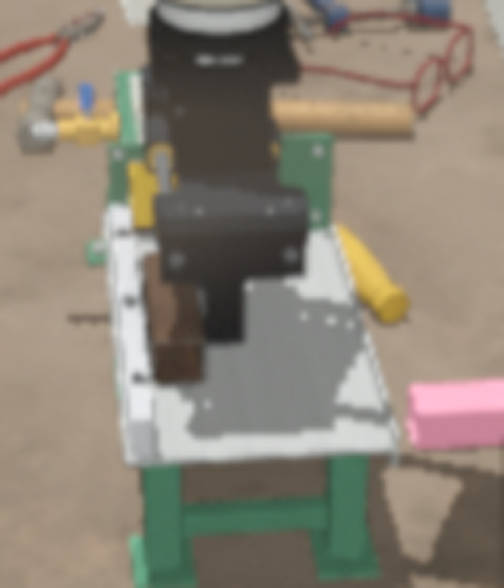

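The tube is nearly parallel to the fence, with its rear end at (180,345) and a small gap left. I'll press on gently.

{"api": "carry_out", "payload": {"rows": [[[1,0,1,0,0,0],[2,0,1,0,0,0],[3,0,1,0,0,0],[3,0,1,0,0,0]]]}}

```text
time: 4.2
position: [0.5548, -0.0894, 0.1751]
tool_rot: [0.999, 0.04, 0.0, -0.0]
ft_force: [-0.7, -0.5, -0.5]
grip_width: 0.0522
```

{"api": "carry_out", "payload": {"rows": [[[1,0,1,0,0,0],[2,0,1,0,0,0],[2,0,1,0,0,0]]]}}

```text
time: 4.5
position: [0.5551, -0.0893, 0.1741]
tool_rot: [0.999, 0.041, -0.002, -0.0]
ft_force: [-5.6, -1.4, 3.3]
grip_width: 0.052
```

{"api": "carry_out", "payload": {"rows": [[[1,0,0,0,0,0],[2,0,0,0,0,0],[2,0,0,0,0,0]]]}}

```text
time: 4.8
position: [0.5555, -0.0892, 0.1741]
tool_rot: [0.999, 0.041, -0.004, -0.0]
ft_force: [-9.0, -2.8, 6.3]
grip_width: 0.0525
```

Force is rising at the expected contact position, so the tube is flush. Next: back off, lift, and look.

{"api": "carry_out", "payload": {"rows": [[[-15,0,0,0,0,0],[-30,0,0,0,0,0],[-40,0,-30,0,0,0],[-60,0,-70,0,0,0],[-100,-40,-70,0,0,-1],[-130,-80,-70,0,0,-2],[-140,-110,-70,0,0,-3],[-140,-140,-70,0,0,-4],[-140,-160,-70,0,0,-5],[-140,-180,-70,0,0,-6],[-140,-190,-70,0,0,-7],[-140,-200,-70,0,0,-8],[-140,-200,-70,0,0,-9],[-140,-200,-70,0,0,-10],[-140,-200,-70,0,0,-11],[-140,-200,-70,0,0,-11.25],[-140,-200,-70,0,0,-11.25]]], "fingers": 0}}

```text
time: 6.5
position: [0.404, 0.0992, 0.2445]
tool_rot: [0.678, 0.735, 0.001, 0.001]
ft_force: [0.4, -0.2, -0.2]
grip_width: 0.0007
```

```bash
python3 - <<'E'
from h import *
from rig import robot
o=robot.get_obs(); where(o); print(o["grip_width"])
c=robot.camera("top"); np.savez("top1.npz",**c); s=robot.camera("side"); np.savez("side1.npz",**s)
a=cv2.resize(c["color"][150:230,205:340],None,fx=5,fy=5,interpolation=2)
d=cv2.resize(s["color"][150:240,215:305],None,fx=4.44,fy=4.44,interpolation=2)
w=np.zeros((800,675,3),np.uint8); w[:400]=a; w[400:,:400]=d
cv2.imwrite("pics/m3.png",cv2.resize(w,None,fx=.75,fy=.75)[...,::-1])
E
```

```text
t 6.5 f -66.5 n 410.6 tip 174.8 ang 94.6 F [ 0.4 -0.2 -0.2] q [-0.03  0.33  1.99  0.    0.82 -0.11]
0.0007203740960461697
```

View pics/m3.png

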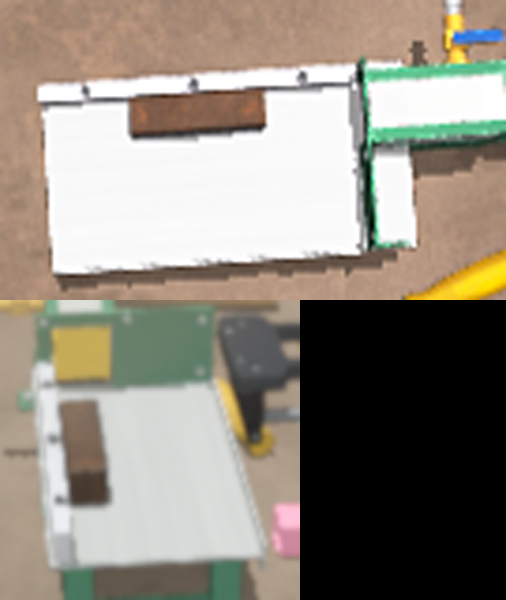

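The tube lies along the fence: composite corners are about (131,95), (264,90), (265,130), (132,137). The flap is shut. A dark gripper part shows at (250,370) in the side crop, so I'll check the gripper geometry in a wider view while measuring.

```bash
python3 - <<'E'
from h import *
from rig import robot
c=dict(np.load("top1.npz")); s=dict(np.load("side1.npz"))
C=lambda p:(np.array(p,float)+.5)/3.75+[205,150]-.5
S=lambda p:(np.array(p,float)-[0,300]+.5)/3.33+[215,150]-.5
for n,P in(("tube",ray(c,C([(131,95),(264,90),(265,130),(132,137)]),.122)),("side",ray(s,S([(58,403),(98,400),(107,472),(68,478)]),.122)),("fence",ray(c,C([(38,103),(131,97),(355,84)]),.117))):
    P=P[:,:2]*1000; print(n,np.c_[P@F,P@N].round(1).tolist())
o=robot.get_obs()
for f in(50,65): print(go(o,f,563,175,94.6),go(o,f,563,105,94.6))
cv2.imwrite("pics/s4.png",s["color"][60:300,180:480][...,::-1])
E
```

```text
tube [[83.1, 587.2], [180.7, 584.4], [179.3, 555.0], [81.9, 556.3]]
side [[176.0, 585.4], [177.9, 556.2], [77.4, 557.8], [72.2, 584.3]]
fence [[14.1, 586.4], [82.9, 586.3], [248.1, 584.9]]
[-1.163e+02  1.528e+02 -0.000e+00  1.000e-02 -0.000e+00 -1.000e-02] [-1.163e+02  1.527e+02  7.000e+01  1.000e-02 -0.000e+00 -1.000e-02]
[-1.313e+02  1.529e+02 -0.000e+00  1.000e-02 -0.000e+00 -1.000e-02] [-1.313e+02  1.527e+02  7.000e+01  1.000e-02 -0.000e+00 -1.000e-02]
```

View pics/s4.png

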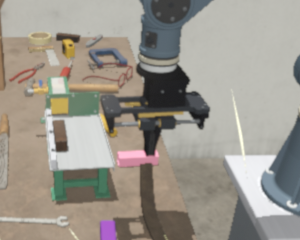

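The tube is flush: its fence-side edge coincides with the fence face at both ends, within about 1 mm. The closed fingers are at (150,140), clear. Next: go behind the rear end (f≈79 mm) and lower.

{"api": "carry_out", "payload": {"rows": [[[-20,40,0,0,0,0],[-45,80,0,0,0,0],[-75,115,0,0,0,0],[-100,140,0,0,0,0],[-118,153,0,0,0,0],[-118,153,0,0,0,0],[-118,153,30,0,0,0],[-118,153,55,0,0,0],[-118,153,69,0,0,0],[-118,153,69,0,0,0],[-122,153,69,0,0,0],[-126,153,69,0,0,0],[-130,153,69,0,0,0],[-134,153,69,0,0,0],[-137,153,69,0,0,0],[-140,153,69,0,0,0],[-143,153,69,0,0,0],[-146,153,69,0,0,0]]]}}

```text
time: 8.4
position: [0.5672, -0.0342, 0.1753]
tool_rot: [0.678, 0.735, 0.0, -0.0]
ft_force: [0.7, 2.0, 1.8]
grip_width: 0.0006
```

```bash
python3 - <<'E'
from h import *
from rig import robot
o=robot.get_obs(); where(o)
s=robot.camera("side"); cv2.imwrite("pics/s5.png",cv2.resize(s["color"][110:260,195:320],None,fx=4,fy=4,interpolation=2)[...,::-1])
E
```

```text
t 8.4 f 79.6 n 562.6 tip 105.6 ang 94.6 F [0.7 2.  1.8] q [-0.26  0.61  1.68  0.    0.85 -0.34]
```

View pics/s5.png

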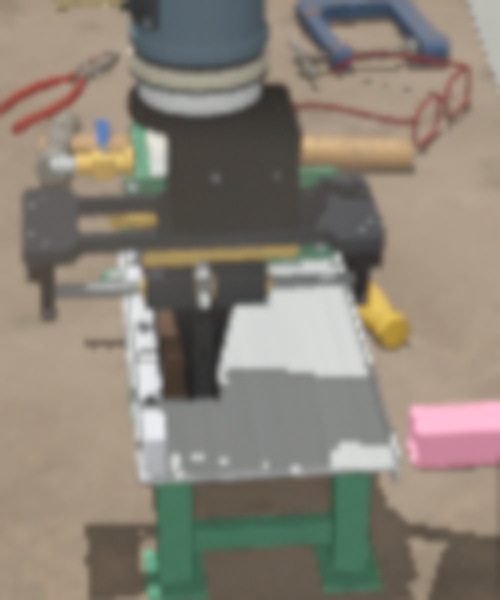

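The fingers (185–222, 350) are against the tube's rear end, which sits along the fence. The gripper's outer ends hang a little low at (48,310), so I'll check their height against the mouth plate before pushing on.

```bash
python3 - <<'E'
from h import *
from rig import robot
s=robot.camera("side"); d=s["depth"]
v,u=np.mgrid[150:200,195:300]; ok=d[150:200,195:300]>0; uu,vv=u[ok],v[ok]
p=cv2.undistortPoints(np.c_[uu,vv].astype(float).reshape(-1,1,2),s["K"],s["D"]).reshape(-1,2)
P=np.c_[p,np.ones(len(p))]*d[vv,uu][:,None]; P=(np.c_[P,np.ones(len(P))]@np.linalg.inv(s["camera_from_world"]).T)[:,:3]*1000
f=P[:,:2]@F;n=P[:,:2]@N
dark=s["color"][vv,uu].max(1)<90
for lo,hi in((635,700),(600,630),(575,600),(500,550),(480,500),(440,480)):
    m=dark&(n>lo)&(n<hi)&(f>20)&(f<140)&(P[:,2]>125)
    if m.any(): print(lo,hi,m.sum(),"z min %.0f p5 %.0f"%(P[m,2].min(),np.percentile(P[m,2],5)),"f",f[m].min().round(),f[m].max().round())
print(proj(s,[[.66,-.034,.175],[.66,-.034,.15]]))
E
```

```text
635 700 60 z min 185 p5 188 f 39.0 46.0
600 630 69 z min 212 p5 212 f 44.0 101.0
575 600 202 z min 152 p5 182 f 37.0 104.0
500 550 512 z min 156 p5 189 f 40.0 102.0
480 500 129 z min 183 p5 189 f 39.0 111.0
440 480 75 z min 181 p5 192 f 39.0 109.0
[[201.70595584 180.41459667]
 [202.32200935 190.35041349]]
```

The outer ends are at z ≥ 181 mm and the plate top is at about 160 mm, so they clear. Push along the fence.

{"api": "carry_out", "payload": {"rows": [[[-4,0,0,0,0,0],[-8,0,0,0,0,0],[-12,0,0,0,0,0],[-16,0,0,0,0,0],[-20,0,0,0,0,0],[-24,0,0,0,0,0],[-28,0,0,0,0,0],[-32,0,0,0,0,0],[-36,0,0,0,0,0],[-40,0,0,0,0,0],[-44,0,0,0,0,0],[-48,0,0,0,0,0],[-52,0,0,0,0,0],[-56,0,0,0,0,0],[-60,0,0,0,0,0],[-64,0,0,0,0,0],[-68,0,0,0,0,0],[-72,0,0,0,0,0],[-76,0,0,0,0,0],[-80,0,0,0,0,0]]]}}

```text
time: 10.5
position: [0.5736, -0.1142, 0.1753]
tool_rot: [0.678, 0.735, 0.0, -0.0]
ft_force: [-0.9, 1.4, 1.0]
grip_width: 0.0001
```

```bash
python3 - <<'E'
from h import *
from rig import robot
o=robot.get_obs(); where(o)
s=robot.camera("side"); cv2.imwrite("pics/s6.png",cv2.resize(s["color"][110:260,195:320],None,fx=4,fy=4,interpolation=2)[...,::-1])
E
```

```text
t 10.5 f 159.9 n 562.6 tip 105.6 ang 94.6 F [-0.9  1.4  1. ] q [-0.39  0.63  1.64  0.    0.88 -0.47]
```

View pics/s6.png

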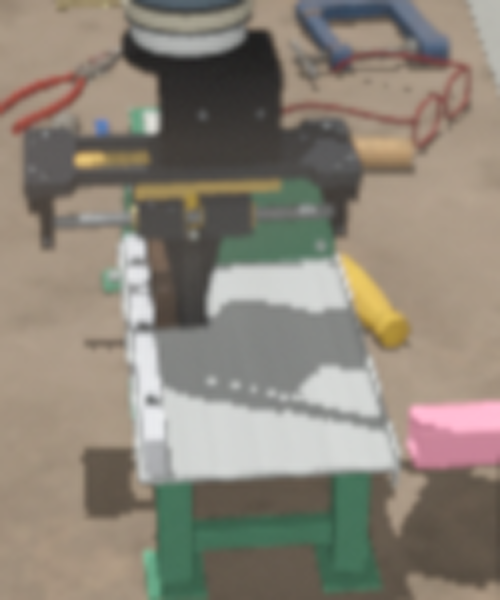

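The tube moves along the fence ahead of the fingers (190,290), with its nose entering the mouth. Keep pushing.

{"api": "carry_out", "payload": {"rows": [[[-4,0,0,0,0,0],[-8,0,0,0,0,0],[-12,0,0,0,0,0],[-16,0,0,0,0,0],[-20,0,0,0,0,0],[-24,0,0,0,0,0],[-28,0,0,0,0,0],[-32,0,0,0,0,0],[-36,0,0,0,0,0],[-40,0,0,0,0,0],[-44,0,0,0,0,0],[-48,0,0,0,0,0],[-52,0,0,0,0,0],[-56,0,0,0,0,0],[-60,0,0,0,0,0],[-64,0,0,0,0,0],[-68,0,0,0,0,0],[-72,0,0,0,0,0],[-75,0,0,0,0,0],[-75,0,0,0,0,0]]]}}

```text
time: 12.55
position: [0.5799, -0.1896, 0.1753]
tool_rot: [0.678, 0.735, -0.0, 0.001]
ft_force: [-0.4, -1.2, 0.0]
grip_width: 0.0005
```

```bash
python3 - <<'E'
from h import *
from rig import robot
o=robot.get_obs(); where(o)
c=robot.camera("top");s=robot.camera("side")
a=cv2.resize(c["color"][150:230,205:385],None,fx=3,fy=3,interpolation=2);d=cv2.resize(s["color"][110:240,195:320],None,fx=2.5,fy=2.5,interpolation=2)
w=np.zeros((600,540,3),np.uint8);w[:240]=a;w[240:240+325,:312]=d;cv2.imwrite("pics/m7.png",w[...,::-1])
E
```

```text
t 12.55 f 235.5 n 562.9 tip 105.6 ang 94.6 F [-0.4 -1.2  0. ] q [-0.5   0.66  1.57 -0.    0.91 -0.58]
```

View pics/m7.png

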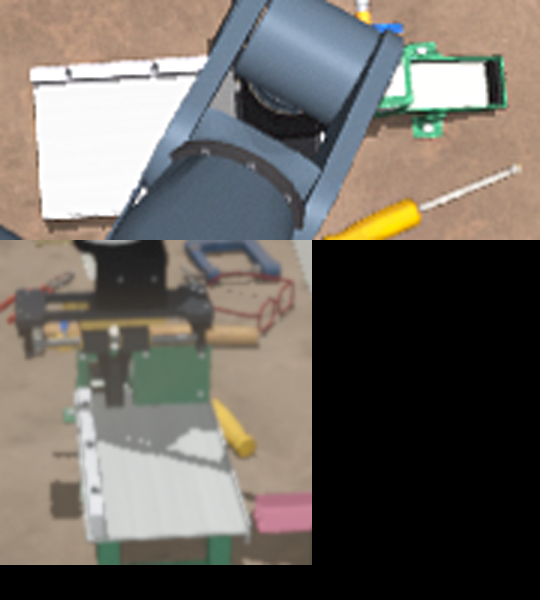

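The trough (top view, 455,85) is still empty, and the tube is inside the hood. Push a little further through the mouth.

{"api": "carry_out", "payload": {"rows": [[[-3,0,0,0,0,0],[-6,0,0,0,0,0],[-9,0,0,0,0,0],[-12,0,0,0,0,0],[-12,0,0,0,0,0],[-12,0,0,0,0,0],[-12,0,0,0,0,0]]]}}

```text
time: 13.35
position: [0.5801, -0.1942, 0.1753]
tool_rot: [0.678, 0.735, 0.003, -0.005]
ft_force: [2.0, 18.4, 5.9]
grip_width: -0.0
```

```bash
python3 - <<'E'
from h import *
from rig import robot
o=robot.get_obs(); where(o)
c=robot.camera("top");a=c["color"][168:190,342:370]; print("trough dark px",(a.max(2)<130).sum(), a.reshape(-1,3).mean(0))
b=np.load("top0.npz")["color"][168:190,342:370]; print("before",(b.max(2)<130).sum(),b.reshape(-1,3).mean(0))
E
```

```text
t 13.35 f 240.1 n 562.7 tip 105.6 ang 94.6 F [ 2.  18.4  5.9] q [-0.51  0.66  1.56  0.01  0.93 -0.6 ]
trough dark px 408 [118.76136364 117.54383117 101.50811688]
before 173 [180.7711039  190.87012987 181.91720779]
```

Contact force of 18 N at f=240: something met the plate or flap, so I stop there. The trough has become dark, so the tube seems to have slid. Draw straight back, then up and away.

{"api": "carry_out", "payload": {"rows": [[[5,0,0,0,0,0],[10,0,0,0,0,0],[20,0,0,0,0,0],[35,0,0,0,0,0],[50,0,0,0,0,0],[65,0,0,0,0,0],[70,-10,-30,0,0,0],[75,-20,-70,0,0,0],[100,-60,-80,0,0,0],[140,-90,-80,0,0,0],[180,-120,-80,0,0,0],[220,-150,-80,0,0,0],[260,-160,-80,0,0,0],[300,-160,-80,0,0,0],[310,-160,-80,0,0,0],[310,-160,-80,0,0,0]]]}}

```text
time: 15.0
position: [0.3958, 0.097, 0.2554]
tool_rot: [0.677, 0.736, 0.0, 0.0]
ft_force: [0.3, -0.4, 0.2]
grip_width: 0.0001
```

```bash
python3 - <<'E'
from h import *
from rig import robot
o=robot.get_obs(); where(o)
c=robot.camera("top");s=robot.camera("side"); np.savez("top2.npz",**c); np.savez("side2.npz",**s)
a=cv2.resize(c["color"][90:240,180:400],None,fx=3,fy=3,interpolation=2);d=cv2.resize(s["color"][110:250,195:320],None,fx=2.5,fy=2.5,interpolation=2)
w=np.zeros((800,660,3),np.uint8);w[:450]=a;w[450:,:312]=d;cv2.imwrite("pics/m8.png",cv2.resize(w,(495,600))[...,::-1])
k,r=tube(c,(335,160,385,195),.04); print(k.min(0),k.max(0),r)
E
```

```text
t 15.0 f -64.9 n 402.3 tip 185.7 ang 94.8 F [ 0.3 -0.4  0.2] q [-0.04  0.3   1.99 -0.    0.85 -0.12]
[343 170] [372 181] ((604.9854125976562, -378.96246337890625), (29.504690170288086, 87.33894348144531), 4.649256229400635)
```

View pics/m8.png

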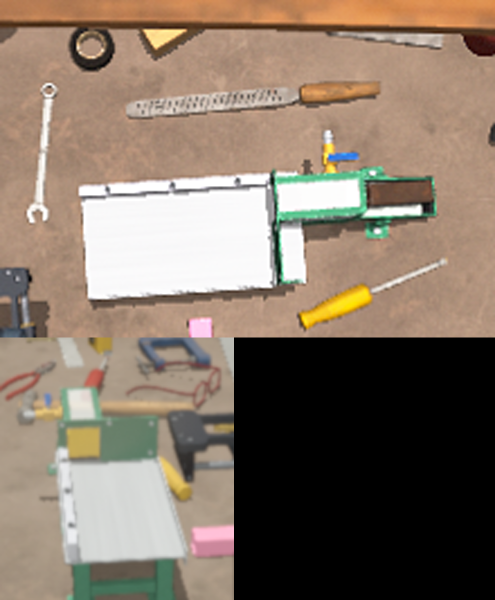

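The tube lies in the trough against the stop (top view, 400,190), the flap hangs shut (side view, 83,442), and the gripper is clear. One numeric check that the bystanders are unmoved, then hand in.

```bash
python3 - <<'E'
from h import *
from rig import robot
a=np.load("top0.npz")["color"].astype(int);b=np.load("top2.npz")["color"].astype(int)
for n,(x0,y0,x1,y1) in dict(spanner=(188,120,210,192),file=(232,120,352,146),driver=(308,202,382,240)).items(): print(n,np.percentile(abs(a-b)[y0:y1,x0:x1].max(2),99))
s0=np.load("side0.npz")["color"].astype(int);s2=np.load("side2.npz")["color"].astype(int); print("flap",abs(s0-s2)[159:173,232:247].max())
robot.hand_in()
E
```

```text
spanner 6.0
file 6.0
driver 34.88999999999987
flap 7
the job is handed in; nothing more can be done
```

The tube is in the trough and the job is handed in, at about 15 s of the 54 s allowed. I pushed the tube flush to the fence with two open fingertips. Then I pushed its rear end with the fingers closed until its nose opened the flap and it slid down the chute, and drew the fingers back clear.

**Last checks:**
- **Tube:** it rests in the trough against the stop.
- **Flap:** its area looks the same in the side view as when it was shut at the start.
- **Spanner and file:** their areas in the top view are unchanged.
- **Screwdriver:** about 1% of the pixels in its area changed by 35 levels or more. It looks to be in the same place and I never went near it. The change may be a shadow, or the edge of the arm in the first picture, but I did not check which.
- **Contact force:** at the end of the push the fingers met something at the mouth, probably the plate, with about 18 N. I drew back straight away.

I viewed 12 pictures, two past the budget of 10.

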